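Close the filter cell and hold it shut

ROBOT

A 6-joint arm with a two-finger parallel gripper is mounted at the origin on the work surface. World frame = base frame: x ahead of the robot, y to its left, z up, the work surface at z = 0. Lengths are in m, angles in rad, forces in N, time in s.
With the tool pointing down it reaches from about 0.375 to 0.925 m from the base axis. Payload 5.7 kg.
Tool frame: the origin (TCP) lies on the centre line of the jaws, within the pads' length; the fingertips stand 14 mm ahead of it and the grasp point (between the pads) lies 5 mm behind it (env.tip_extent is the z of the fingertips in the tool frame, in m); z points along the fingers, y is the line along which they close (so a half turn about z gives the same grasp; the last joint's range is limited). The gripper opens to 88 mm and grips with 3 to 60 N. Pads are 20 mm wide; open, the fingers measure 115 mm over their backs; the gripper's body (75 mm by 178 mm) begins 61 mm behind the grasp point.
Start: joints at [1.102, 0.359, 1.51, -0, 1.272, -0.115], TCP at [0.208, 0.563, 0.21] pointing down, gripper open.
Joint ranges: [-2.97, 2.97], [-1.01, 2.36], [0.21, 2.38], [-0.96, 4.11], [0.2, 2.71], [-2.98, 2.98]. Speed limits (rad/s): [2.39, 2.39, 3.14, 3.14, 3.14, 3.14].

INTERFACE

Orientations are given as a unit quaternion [x, y, z, w].
In Python, from bench import env, cams gives the robot as it stands (env), with the cameras (cams). Calls block until the motion is done:
- env.move_ptp(position, orientation): joint-space move of the TCP to a pose.
- env.servo_line(position, orientation=None, rate=0.15, contact_N=None): straight line of the TCP; orientation=None keeps the orientation; rate is the mean speed in m/s. With contact_N (N) it stops when the force on the tool has changed by that much, and returns True; else False.
- env.goto_joints(angles): joint-space move.
- env.move_gripper(opening): finger opening in m; the grip force is fixed at half the most; returns when the fingers have stopped.
- env.sleep(seconds).
- env.inverse_kinematics(position, orientation): joint angles nearest the present ones, or None.
- env.observe(): the state.
- cams.capture(name): name is "scene" or "top" or "wrist"; returns a dict with "image" (384x512x3 uint8, blue, green, red), "range_z" (384x512 float32, m along the optical axis (not along the pixel's ray), 0 where there is no reading), "intrinsics" (3x3 intrinsics, pixels), "R" (3x3) and "t" (3): a world point X has camera coordinates R X + t. Camera axes: x right, y down, z forward; pixel columns grow to the right and rows downward; lengths in m; the calibration is good to about 2 mm. The wrist camera is an equidistant fisheye: a pixel r from the principal point sees the ray r / f radians off the axis. A picture is of the moment at which its call begins.
A pose or a line that the arm cannot do raises env.PlanningError and nothing moves.
- env.close_job(): hands the job in; it is judged then, once.
The state is a dict: "clock": time; "joint_pos": joint angles; "qvel": joint speeds; "joint_torque": joint torques, N m; "position": TCP position; "orientation": TCP orientation; "force": force on the tool from outside, world axes, zero at the start; "torque": the same for the moment, N m; "finger_gap": finger opening in m; "grip_force": force on a finger pad.
Only numpy, scipy, OpenCV 4.12 (cv2) and the standard library are available. Lean on these libraries where they do the work, as an engineer would, in place of code of your own. Each camera call takes 0.05 s, during which the arm holds its last target. There are 200 camera calls.

TASK

Pick up the loose knurled collar and set it over the spigot of the filter cell base fixed to the bench; it will catch on the spigot's side pin, so turn it until a hidden keyway inside it drops over the pin, then push it fully home against the spring, down onto the flange. Finish while still gripping it and holding it pushed home (it rises again if let go), and leave the well plate, the tip box and the bottle where they are.

Things in the scene. Friction and masses are not known exactly. Their poses are not given: they have to be found in the camera images.
- collar: Loose black knurled collar, closed steel top, standing open side down. 60 mm diameter (61 over the knurl), 40 mm high, small hose nipple on top (20 mm wide, to 56 mm above the underside). Origin: centre of the underside, z up. 0.14 to 0.28 kg. Grip it across the diameter from above at mid-height, at any yaw.
- collar_bore (a point): Centre of the bore's mouth on the collar's underside. Bore 41 mm wide, 34 mm deep, with four straight keyways, 90 degrees apart, about 10 mm wide, over its whole depth. They are hidden: nothing on the outside marks their direction, so find it by turning, at most 90 degrees either way. Each clears the pin over about 10 degrees.
- dock: Filter cell base, fixed: round steel body, foot 92 mm wide, flange 80 mm wide with its top 30 mm above the bench, a 12 mm hose stub on its side (20 mm up, reaching 60 mm from the axis along +y). Origin: on the axis at bench height, z up. Collar fully home: its underside on the flange, its origin 30 mm above this one.
- dock_top (a point): Centre of the top of the base's spigot: 37 mm diameter, 26 mm tall, top 56 mm above the bench, edge chamfered 4 mm. One pin 5 mm thick, along this frame's +x, reaches 24.5 mm from the axis, its top 42 mm above the bench. A collar not lined up rests on it, underside at 42 mm; lined up it drops to about 35 mm, onto the plunger.
- plunger (a joint): White sprung plunger, 16 mm diameter, standing out of the spigot's top to 69 mm above the bench; it presses up on the inside of the collar's top. Value: m pressed in, 0 = out, 0.005 with the collar fully home, 0.008 at most. About 4 N when it begins to move, 9 N at home: more than the collar's weight, so it lifts a collar that is let go.
- plate: Bystander: a white well plate lying on the bench, 127 x 85 x 14 mm (x, y, z). Origin: centre of its underside.
- tipbox: Bystander: a pipette tip box, white with a yellow top, 85 x 125 x 53 mm (x, y, z). Origin: centre of its underside.
- bottle: Bystander: a plain white capped bottle, 60 mm in diameter, 130 mm high. Origin: centre of its underside.

How it is judged:
By the outcome, as a careful person would: the job done as asked, in the order asked, and still so for the second after the job is handed in, while the arm keeps its last pose, push and grip.
It also fails if it takes over 61 s, if anything falls off the work surface, if the arm or the gripper's body presses on something with over 40 N, if the wrist force passes 120 N, or if a joint passes its speed limit or range.

## Working session

There is one attempt and no reset: what is moved stays moved. The work goes in short steps, each a Python script; the robot and the scene stay as the last script left them, time stands still between calls to the robot, and variables do not carry over. Pictures are saved under pics/ and viewed, at most 10 in all, crops included, and the job is handed in when it is done.

```bash
ls; mkdir -p pics; python3 - <<'E'
from bench import env, cams
import cv2,numpy as np
ims=[]
for n in("scene","top"):
    c=cams.capture(n); np.savez(f"pics/{n}.npz",**c); ims.append(c["image"])
    print(n,c["intrinsics"].tolist(),c["R"].round(3).tolist(),c["t"].tolist())
cv2.imwrite("pics/a.png",ims[0]);cv2.imwrite("pics/b.png",ims[1])
o=env.observe();print({k:np.round(v,3) for k,v in o.items()}, env.tip_extent)
E
```

```text
bench.py
pics
scene [[376.52280223642555, 0.0, 256.7424793363658], [0.0, 376.52280223642555, 185.0421708815489], [0.0, 0.0, 1.0]] [[0.494, 0.869, -0.008], [0.543, -0.315, -0.778], [-0.679, 0.38, -0.628]] [-0.33319242834169654, -0.27243414570122254, 1.2444861477059532]
top [[407.68503662874235, 0.0, 256.97772453712804], [0.0, 407.68503662874235, 189.75780128395203], [0.0, 0.0, 1.0]] [[0.004, -1.0, -0.029], [-0.985, 0.001, -0.173], [0.173, 0.029, -0.984]] [0.05230648401775864, 0.6407162660269907, 0.9227775384553101]
{'clock': np.float64(0.1), 'joint_pos': array([ 1.102,  0.359,  1.511,  0.   ,  1.272, -0.115]), 'qvel': array([ 0.001, -0.001, -0.002, -0.002,  0.003,  0.001]), 'joint_torque': array([-0.0000e+00, -5.1636e+01, -2.7140e+01,  6.7000e-02,  2.8000e-02,
       -0.0000e+00]), 'position': array([0.208, 0.562, 0.209]), 'orientation': array([ 0.176,  0.984, -0.001, -0.   ]), 'force': array([-0.128, -0.522, -0.522]), 'torque': array([-0.021, -0.003,  0.04 ]), 'grip_force': np.float64(0.0), 'finger_gap': np.float64(0.088)} 0.014
```

View pics/a.png

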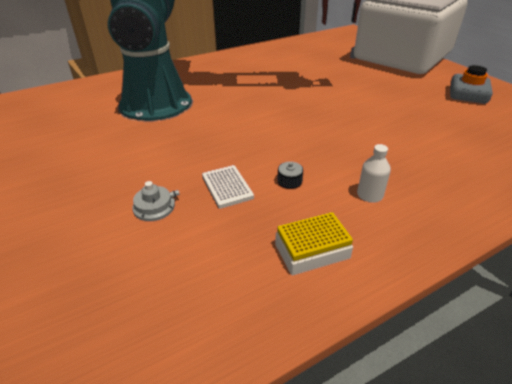

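View pics/b.png

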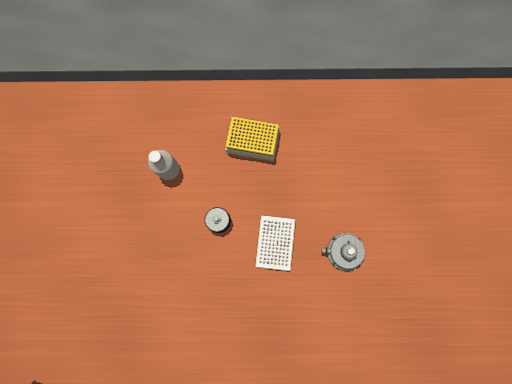

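The scene view shows the dock at about (152,203), the collar at (290,175), and the plate, tip box and bottle nearby. The top view has the collar at (217,220), and the dock at (347,252) with its stub to the left (+y). Next I'll work out the positions from the range data.

```bash
cat > geo.py <<'E'
import numpy as np
def cloud(c,u0,u1,v0,v1):
    v,u=np.mgrid[v0:v1,u0:u1]; z=c["range_z"][v0:v1,u0:u1]; K=c["intrinsics"]
    p=np.stack([(u-K[0,2])/K[0,0]*z,(v-K[1,2])/K[1,1]*z,z],-1)[z>0]
    return (p-c["t"])@c["R"]
E
python3 - <<'E'
import numpy as np,cv2
from geo import cloud
for n,wins in(("top",dict(collar=(195,240,198,245),dock=(310,375,225,280),plate=(250,302,210,275),tip=(220,285,112,168),bottle=(140,190,140,190))),("scene",dict(collar=(270,312,155,195),dock=(125,190,175,225)))):
    c=np.load(f"pics/{n}.npz")
    for k,w in wins.items():
        p=cloud(c,*w); print(n,k,"bench",np.median(p[p[:,2]<.008][:,2]).round(4))
        bands={"collar":[(.012,.036),(.036,.045),(.05,.06)],"dock":[(.012,.022),(.024,.034),(.05,.06),(.062,.075)]}.get(k,[(.01,.2)])
        for a,b in bands:
            q=p[(p[:,2]>a)&(p[:,2]<b)]
            if len(q)<3: continue
            xy=(q[:,:2]*1000).astype(np.float32); cc,r=cv2.minEnclosingCircle(xy)
            print("  ",a,b,len(q),"minmax",xy.min(0).round(1),xy.max(0).round(1),"mean",xy.mean(0).round(1),"circ",np.round(cc,1),round(r,1),"z",np.median(q[:,2]).round(4), "rect",np.round(cv2.minAreaRect(xy)[1],0),cv2.minAreaRect(xy)[2])
c=np.load("pics/top.npz")["image"]
cv2.imwrite("pics/c.png",np.hstack([cv2.resize(c[190:250,187:247],(390,390),interpolation=2),cv2.resize(c[222:282,315:375],(390,390),interpolation=2)]))
E
```

```text
top collar bench 0.0006
   0.012 0.036 45 minmax [541.4 122.1] [601.6 177.4] mean [560.6 138.1] circ [571.9 152.2] 30.7 z 0.0281 rect [47. 60.] 68.34059143066406
   0.036 0.045 431 minmax [542.9 123.5] [601.5 182.5] mean [571.8 152.3] circ [572.  152.7] 30.1 z 0.0405 rect [59. 58.] 45.074703216552734
   0.05 0.06 14 minmax [565.9 146.6] [575.  155.7] mean [571.1 151.8] circ [570.5 151.1] 6.4 z 0.0567 rect [9. 9.] 88.69805145263672
top dock bench 0.0005
   0.012 0.022 127 minmax [ 451.6 -206. ] [ 540.6 -101.7] mean [ 493.6 -145.2] circ [ 496.1 -153.8] 52.2 z 0.0142 rect [90. 90.] 44.34062576293945
   0.024 0.034 687 minmax [ 458.8 -200.4] [ 534.8 -102.6] mean [ 496.3 -157.8] circ [ 496.9 -151.7] 49.2 z 0.0303 rect [86. 79.] 48.188758850097656
   0.05 0.06 151 minmax [ 479.7 -178.5] [ 514.6 -143.2] mean [ 496.4 -160. ] circ [ 496.8 -161.2] 18.2 z 0.0554 rect [35. 35.] 25.88119125366211
   0.062 0.075 39 minmax [ 490.9 -168.2] [ 504.6 -154.2] mean [ 496.8 -161.2] circ [ 496.9 -161.1] 7.7 z 0.0698 rect [14. 14.] 0.08289671689271927
top plate bench 0.0005
   0.01 0.2 1794 minmax [450.9 -3
[... 776 characters left out ...]
53.6] mean [572.4 148.9] circ [571.6 149. ] 5.2 z 0.0537 rect [ 7. 10.] 57.31743240356445
scene dock bench -0.0014
   0.012 0.022 193 minmax [ 493.  -208.1] [ 541.8 -107.1] mean [ 523.7 -163.8] circ [ 502.8 -157.6] 50.5 z 0.0166 rect [101.  46.] 86.04170989990234
   0.024 0.034 521 minmax [ 461.5 -204.8] [ 538.1 -107.4] mean [ 507.9 -166.1] circ [ 497.6 -156.1] 48.8 z 0.0284 rect [80. 81.] 41.60469055175781
   0.05 0.06 118 minmax [ 483.1 -182.9] [ 516.3 -148.2] mean [ 503.6 -166.3] circ [ 498.9 -165.3] 18.0 z 0.0537 rect [36. 31.] 73.91315460205078
   0.062 0.075 39 minmax [ 490.5 -172.2] [ 505.4 -157.4] mean [ 499.2 -165.4] circ [ 498.2 -164.1] 8.3 z 0.0668 rect [13. 15.] 71.20436096191406
```

View pics/c.png

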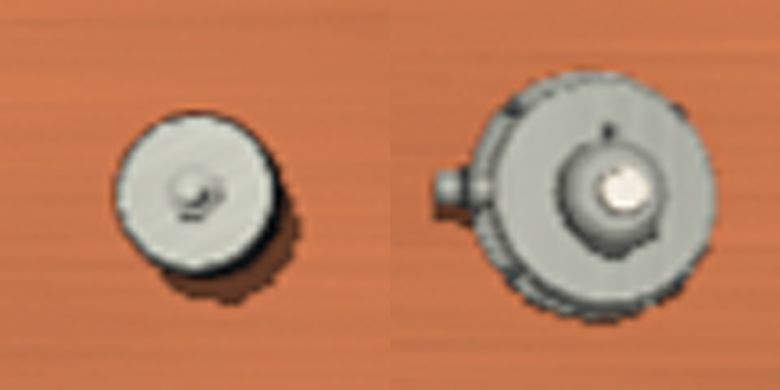

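The close-up shows the collar's top disc at left and the dock at right. The pin shows as a dark dot at (608,130), pointing along +x. Both cameras agree on the collar-to-dock offset of about (-74.5, -313.5) mm. I'll centre the collar with two squeezes at 90° to each other, re-image it at that known TCP to calibrate the cameras, then grip it.

```bash
cat >> geo.py <<'E'
from bench import env, cams
from scipy.spatial.transform import Rotation as Ro
def quat(a):  # tool down, tool-y along world angle a (deg)
    t=np.radians((a+90)/2); return [np.cos(t),np.sin(t),0,0]
def st(m=""):
    o=env.observe(); print(m,"t",round(float(o["clock"]),2),"p",np.round(o["position"],4),"F",np.round(o["force"],1),"gap",round(float(o["finger_gap"]),4),"grip",round(float(o["grip_force"]),1),"q6",round(float(o["joint_pos"][5]),3)); return o
E
python3 - <<'E'
from geo import *
import cv2
C=np.array([.572,.151]);zg=.020
env.move_ptp([*C,.12],quat(15)); st("above")
env.servo_line([*C,zg],rate=.12); env.move_gripper(.058); st("sq1")
env.move_gripper(.088); env.servo_line([*C,.09]); env.servo_line
env.move_ptp([*C,.09],quat(-75)); env.servo_line([*C,zg],rate=.12); env.move_gripper(.058); st("sq2")
env.move_gripper(.088); env.servo_line([*C,.09]); env.move_ptp([.50,.05,.25],quat(-75)); st()
for n in("scene","top"):
    c=cams.capture(n); np.savez(f"pics/{n}2.npz",**c); cv2.imwrite(f"pics/{n}2.png",c["image"])
    w={"top":(185,255,188,255),"scene":(260,325,145,200)}[n]
    p=cloud(c,*w); q=p[(p[:,2]>.036)&(p[:,2]<.045)]; 
    if len(q)>5: print(n,len(q),[np.round(x,1) for x in cv2.minEnclosingCircle((q[:,:2]*1000).astype(np.float32))])
E
```

```text
above t 2.11 p [0.5718 0.1519 0.1202] F [-0.4  0.1  0.2] gap 0.0879 grip 0.0 q6 -0.12
sq1 t 3.68 p [0.5718 0.1509 0.0203] F [-2.6 -1.2  3.7] gap 0.0594 grip 30.0 q6 -0.12
sq2 t 7.67 p [0.5723 0.1512 0.0205] F [-1.2  1.1  4.5] gap 0.059 grip 30.0 q6 1.45
 t 9.76 p [0.4997 0.0503 0.2487] F [-0.1  0.3 -0.4] gap 0.0879 grip 0.0 q6 1.272
scene 268 [array([572.8, 146.8]), np.float64(31.2)]
```

```bash
python3 - <<'E'
from geo import *
import cv2
env.move_ptp([.35,.45,.25],quat(60)); st()
def fit(c,w,a,b):
    p=cloud(c,*w); q=p[(p[:,2]>a)&(p[:,2]<b)][:,:2]*1000
    return len(q),q.mean(0).round(1),np.round(cv2.minEnclosingCircle(q.astype(np.float32))[0],1)
W={"top":(195,240,198,245),"scene":(270,312,155,195)}
D={"top":(310,375,225,280),"scene":(125,190,175,225)}
for n in W:
    c=cams.capture(n)
    for k,x in(("old",np.load(f"pics/{n}.npz")),("new",c)):
        for b in((.035,.046),(.012,.06)): print(n,k,fit(x,W[n],*b))
        print("   dock",fit(x,D[n],.026,.034),fit(x,D[n],.045,.075))
E
```

```text
t 11.43 p [0.3505 0.4496 0.2497] F [-0.7  0.5  0.8] gap 0.0877 grip 0.0 q6 -0.258
top old (448, array([571.9, 152.3]), array([572.1, 152.7]))
top old (522, array([571. , 151.1]), array([571.9, 152.2]))
   dock (677, array([ 496.2, -158.5]), array([ 496.9, -151.7])) (203, array([ 496.6, -159.9]), array([ 499.2, -160.8]))
top new (442, array([572.9, 151.3]), array([573.3, 151.7]))
top new (511, array([572. , 150.3]), array([573.4, 151.9]))
   dock (673, array([ 496.3, -158.9]), array([ 499.5, -153.1])) (201, array([ 496.8, -160. ]), array([ 496.8, -161.1]))
scene old (289, array([576., 146.]), array([572.5, 148.6]))
scene old (513, array([581.5, 141.9]), array([572.8, 148.2]))
   dock (480, array([ 507.1, -167.1]), array([ 497.4, -157.2])) (200, array([ 503.7, -166.4]), array([ 498.9, -165.6]))
scene new (289, array([577.3, 145.6]), array([574. , 147.7]))
scene new (513, array([582.6, 141.2]), array([573.1, 146.8]))
   dock (479, array([ 506.8, -166.8]), array([ 497.3, -159.2])) (202, array([ 503.6, -166.4]), array([ 498.8, -165.5]))
```

Calibrating with the centred collar puts the dock at about (496.4, -161.5) mm. Now I'll grip the collar, carry it over and lower it until it touches.

```bash
python3 - <<'E'
from geo import *
import cv2
C=[.572,.151];D=[.4964,-.1615]
env.move_ptp([*C,.07],quat(15)); env.servo_line([*C,.020],rate=.12); env.move_gripper(.05); st("grip")
env.servo_line([*C,.13],rate=.2); st("lift")
env.move_ptp([*D,.13],quat(27)); st("over")
c=cams.capture("scene"); cv2.imwrite("pics/d.png",cv2.resize(c["image"][120:240,90:250],(640,480)))
env.servo_line([*D,.085],rate=.1); o=st("pre")
print(env.servo_line([*D,.056],rate=.02,contact_N=5)); st("contact")
E
```

```text
grip t 14.2 p [0.5723 0.151  0.0204] F [-1.6 -0.   3.1] gap 0.0588 grip 30.0 q6 -0.12
lift t 14.9 p [0.571  0.1508 0.1289] F [-0.4 -0.6 -2.9] gap 0.0594 grip 30.0 q6 -0.12
over t 16.12 p [ 0.4965 -0.1607  0.1295] F [-0.1  0.3 -1.8] gap 0.059 grip 30.0 q6 -0.917
pre t 16.77 p [ 0.4967 -0.1612  0.085 ] F [ 0.2 -0.2 -2. ] gap 0.0588 grip 30.0 q6 -0.918
True
contact t 17.84 p [ 0.496  -0.161   0.0615] F [0.4 1.4 4.2] gap 0.0589 grip 30.0 q6 -0.918
```

View pics/d.png

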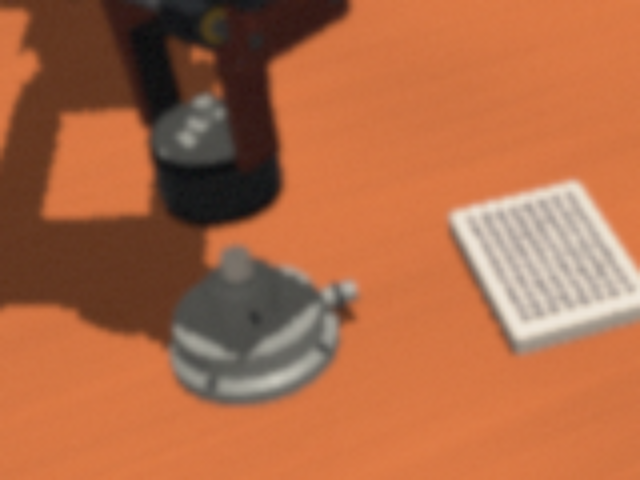

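The picture shows the collar held above the dock at (215,160) with the spigot clear below it. The contact height puts the underside at about 41.5 mm, so it is resting on the pin. Next I search by turning, with a light press at each step.

```bash
python3 - <<'E'
from geo import *
D=[.4964,-.1615]
for a in np.arange(27,-67,-6.):
    if a<27: env.servo_line([*D,.0632],quat(a),rate=.02)
    hit=env.servo_line([*D,.0565],rate=.02,contact_N=6)
    o=st(f"{a} {hit}")
    if o["position"][2]<.0590 or o["clock"]>42: break
E
```

```text
27.0 True t 18.05 p [ 0.4953 -0.1603  0.0602] F [-1.1  0.7  6.7] gap 0.059 grip 30.0 q6 -0.918
21.0 True t 18.63 p [ 0.4962 -0.1611  0.0607] F [0.1 1.6 3.8] gap 0.0593 grip 30.0 q6 -0.815
15.0 True t 19.17 p [ 0.4962 -0.1612  0.0608] F [-0.7  1.4  4.9] gap 0.0592 grip 30.0 q6 -0.711
9.0 True t 19.7 p [ 0.4963 -0.1613  0.0609] F [-0.6  1.1  5.8] gap 0.0593 grip 30.0 q6 -0.606
3.0 True t 20.23 p [ 0.4963 -0.1614  0.061 ] F [-0.6  0.4  4.3] gap 0.059 grip 30.0 q6 -0.501
-3.0 True t 20.74 p [ 0.4963 -0.1615  0.0611] F [-0.6  0.   4.2] gap 0.0594 grip 30.0 q6 -0.397
-9.0 True t 21.26 p [ 0.4963 -0.1615  0.0611] F [-1.  -0.3  4.7] gap 0.059 grip 30.0 q6 -0.292
-15.0 True t 21.77 p [ 0.4963 -0.1616  0.0612] F [-0.6 -0.4  3.6] gap 0.0592 grip 30.0 q6 -0.187
-21.0 True t 22.29 p [ 0.4962 -0.1617  0.0612] F [-1.  -0.7  4.6] gap 0.059 grip 30.0 q6 -0.083
-27.0 True t 22.82 p [ 0.4963 -0.1617  0.0607] F [ 0.5 -0.6  2.1] gap 0.0588 grip 30.0 q6 0.022
-33.0 False t 23.59 p [ 0.4962 -0.1614  0.0563] F [-0.4  0.3 -2.6] gap 0.059 grip 30.0 q6 0.129
```

It dropped in at -33°, with free travel. Now I'll push it home.

```bash
python3 - <<'E'
from geo import *
import cv2
D=[.4964,-.1615]
for z in(.054,.052,.0505): print(env.servo_line([*D,z],quat(-33.5),rate=.015,contact_N=18)); st(z)
print(env.servo_line([*D,.046],rate=.01,contact_N=10)); st("home")
env.sleep(.7); st("hold")
c=cams.capture("scene"); cv2.imwrite("pics/e.png",cv2.resize(c["image"][150:240,90:210],(800,600),interpolation=2))
p=cloud(c,125,190,165,225); print([ (len(q),q.mean(0).round(4)) for q in [p[(p[:,2]>.06)&(p[:,2]<.092)]]])
E
```

```text
False
0.054 t 23.91 p [ 0.4966 -0.1616  0.0543] F [-1.2  0.4  2.4] gap 0.0592 grip 30.0 q6 0.138
False
0.052 t 24.19 p [ 0.4966 -0.1616  0.0522] F [-1.  -0.4  4.7] gap 0.0591 grip 30.0 q6 0.138
False
0.0505 t 24.44 p [ 0.4967 -0.1616  0.0507] F [-1.6  0.3  4.7] gap 0.059 grip 30.0 q6 0.138
True
home t 24.69 p [ 0.4966 -0.1618  0.0504] F [-1.1  0.1  6.4] gap 0.0591 grip 30.0 q6 0.138
hold t 25.39 p [ 0.4966 -0.1618  0.0504] F [-1.5 -0.4  5.9] gap 0.059 grip 30.0 q6 0.138
[(489, array([ 0.5071, -0.1604,  0.0732]))]
```

View pics/e.png

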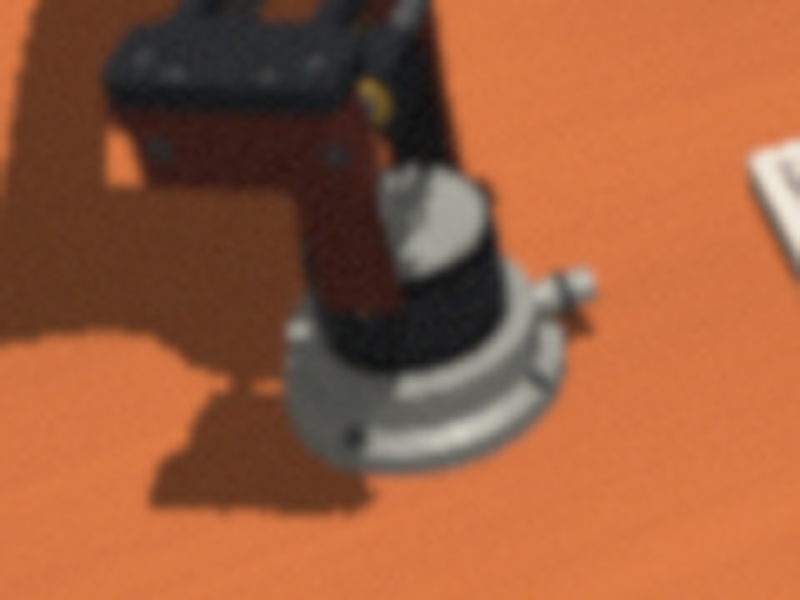

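The collar looks seated on the flange, but a 6 N hold leaves little margin over the spring. I'll press more firmly.

```bash
python3 - <<'E'
from geo import *
D=[.4966,-.1617]
for z in(.0499,.0495,.0491,.0487,.0483):
    h=env.servo_line([*D,z],rate=.01,contact_N=25); env.sleep(.2); o=st((z,h))
    if o["force"][2]>20: break
env.sleep(1); st("hold")
E
```

```text
(0.0499, False) t 25.89 p [ 0.4967 -0.1618  0.0504] F [-2.2 -0.2  8.8] gap 0.0591 grip 30.0 q6 0.138
(0.0495, False) t 26.34 p [ 0.4966 -0.1618  0.0503] F [-2.2  0.9 12.2] gap 0.0589 grip 30.0 q6 0.138
(0.0491, False) t 26.79 p [ 0.4967 -0.1619  0.0502] F [-3.7  0.7 15.2] gap 0.0593 grip 30.0 q6 0.138
(0.0487, False) t 27.24 p [ 0.4967 -0.1619  0.0501] F [-4.7  1.  19.4] gap 0.0591 grip 30.0 q6 0.138
(0.0483, False) t 27.69 p [ 0.4967 -0.162   0.05  ] F [-5.2  1.  21.9] gap 0.0593 grip 30.0 q6 0.138
hold t 28.69 p [ 0.4967 -0.162   0.05  ] F [-4.3  0.6 22. ] gap 0.0594 grip 30.0 q6 0.138
```

The collar is on hard contact: the TCP sits 30 mm above the height it was gripped at, and the 22 N push holds steady. Handing in.

```bash
python3 -c "
from bench import env, cams
print(env.close_job())"
```

```text
the job is handed in; nothing more can be done
None
```

I handed the job in with the collar keyed over the pin and pushed home on the flange, still gripped and held with a steady push of about 22 N; the arm kept clear of the plate, tip box and bottle, though I took no final picture of them.

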